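# Lock a cam sprocket in its timing fixture

### The job

Turn the slotted hub of the cam sprocket until its slot lines up with the notches in the two blue posts (either way round), then lay the red-handled locking bar across, centred over the hub, so that it drops fully home in both notches and through the hub slot, and let go of it. Leave the wrench, the screwdriver and the grease tin where they are.

Things in the scene. Friction and masses are not known exactly. Their poses are not given: they have to be found in the camera images.
- fixture: Timing fixture, fixed to the cabinet top: grey base plate 210 x 124 x 12 mm with two blue posts. Origin at the centre of its underside, z up (also the hub's axis). x runs through both posts, centred 83 mm from the origin on each side; a post is 18 mm along x, 37 mm wide (50 at the foot), 91 mm high; 148 mm free between them. Half a turn changes nothing.
- seat (a point): Point on the fixture's z axis level with the notch floors, 74 mm above the fixture's underside, midway between the posts; axes as the fixture. Each post's notch is open at the top and runs along x: 17 mm wide, straight walls from 74 to 86 mm up, then 45 degree lead-ins up to ridges at 91 mm.
- hub (a joint): Angle of sprocket and hub about the fixture's vertical axis, rad, anticlockwise from above positive; limits -0.6 and 3.74. At 0 and at pi the hub slot is in line with the post notches. Light friction (0.08 N m); stays where left. Dark sprocket disc: 119 mm over the teeth, top 42 mm above the fixture's underside, yellow marks in line with the slot.
- hub_slot (a point): Middle of the hub slot's floor, on the hub's axis, 72 mm above the fixture's underside; turns with the hub, x along the slot, z up. Hub: aluminium block on the sprocket, 52 mm along the slot, 37 mm across its two flats (parallel to the slot; grip these from above); solid from 42 to 72 mm, then a tooth each side of the 17 mm slot, straight to 86, 45 degree ridge at 91 mm.
- bar: Loose locking bar, about 0.25 kg, same end for end: steel bar 200 mm long (x), 14 wide (y), 16 high (z), with a red grip at its middle 44 mm long (x), 16 wide (y), from 16 to 66 mm above the underside. Starts standing on its underside. Origin: centre of the underside. Seated, it rests on the two notch floors, grip over the hub's axis.
- bar_grip (a point): Point in the middle of the red grip, 50 mm above the bar's underside; axes as the bar. Grip it from above across its 16 mm width.
- wrench_2: Bystander: chrome combination wrench lying flat, 160 x 34 x 8 mm, loose. Origin under its middle.
- screwdriver_red: Bystander: red-handled screwdriver lying flat, 210 x 30 x 28 mm, loose. Origin under its middle.
- grease_tin: Bystander: small round grease tin, 59 mm across, 37 mm high, loose. Origin under its middle.
Mind the look-alikes: they are no part of the job. There is more than one size of the bar; the job needs the larger.

How it is judged (in metres and radians):
On the way:
1. the hub slot is turned into line with the post notches, within 0.2 rad (angle between the x axis of hub_slot and the x axis of seat, either way round below 0.2 rad), for 0.2 s.
At the end, for the whole second after the job is handed in: The hub slot is in line with the post notches (within 0.12 rad, either way round). The bar lies at rest, upright (within 0.12 rad) and along the notches (0.06 rad), its underside within 4 mm of the notch floors, its middle within 18 mm of the hub axis along the notches and 5 mm across them (angle between the x axis of hub_slot and the x axis of seat, either way round below 0.12 rad and angle between the x axis of bar and the x axis of seat, either way round below 0.06 rad and angle between bar's own z axis and vertical below 0.12 rad and z of bar in the frame of seat between -0.004 and 0.004 m and x of bar in the frame of seat between -0.018 and 0.018 m and y of bar in the frame of seat between -0.005 and 0.005 m and linear speed of bar below 0.02 m/s); the robot touches nothing.
It fails at once if the wrench, screwdriver or grease tin is moved more than 30 mm (distance of any of wrench_2, screwdriver_red, grease_tin from where it was at the start of the episode above 0.03 m).
It also fails if it takes over 51 s, if anything falls off the work surface, if the arm or the gripper's body presses on something with over 40 N, if the wrist force passes 120 N, or if a joint passes its speed limit or range.

### The arm

A 7-joint arm with a two-finger parallel gripper is mounted at the origin on a cart in front of the work surface, level with it; the furniture and walls round the work are solid. World frame = base frame: x ahead of the robot, y to its left, z up, the work surface at z = 0. Lengths are in m, angles in degrees, forces in N, time in s.
With the tool pointing down it reaches from about 0.425 to 1.025 m from the base axis. Payload 9.4 kg.
Tool frame: the origin (TCP) lies midway between the tips of the shut fingers; the grasp point (between the pads) lies 19 mm behind it; z points along the fingers, y is the line along which they close (so a half turn about z gives the same grasp; the last joint's range is limited). The gripper opens to 85 mm and grips with 20 to 120 N. Pads are 22 mm wide; open, the fingers measure 114 mm over their backs; the gripper's body (76 mm by 85 mm) begins 54 mm behind the grasp point. The pads swing forward as they close: fully open they stand 13 mm farther back than shut.
Start: joints at [-80.655, 34.337, -0.143, 91.639, 0.103, 54.024, -4.572], TCP at [0.172, 0.704, 0.231] pointing down, gripper open.
Joint ranges: [-147.43, 147.43], [-19.82, 112.94], [-74.19, 73.91], [6.32, 146.72], [-59.91, 239.91], [6.04, 106.73], [-150.56, 150.56]. Speed limits (degrees/s): [127.2, 127.2, 172.46, 172.46, 180, 180, 180].

### API

Orientations are given as a 3x3 rotation matrix whose columns are the frame's x, y, z axes.
In Python, from station import telemetry, imaging, arm gives the robot as it stands.
- The arm moves only by the shell command python3 -m jog 'ROWS' [FORCE]. ROWS is JSON, a list of rows, each a list of 3 entries, a list of its own where there are three numbers: the shift along the world's x, y, z in mm, then the turn about the world's z in degrees, then the closure in counts, from 0 (fully open) to 255 (shut). A call has 1 to 8 rows; each row is the pose to reach, as a shift and turn from the pose commanded when the call began; what a row does not reach only later rows make up. A row lasts 1/8 s, in which the tool goes at most 62.5 mm and 10.7 degrees, less where a joint would pass 70% of its speed; a pose out of reach is approached as far as the arm can. A call with a gripper value outside its range is refused whole. The fingers move at their own pace and stop on an object; FORCE is the grip in N (left out, the last holds). Time passes only in rows, so rows that repeat a pose let the fingers close. It gives the time, the measured TCP pose, the force, the opening and the grip force at its end, in the units of the state.
- telemetry.observe(): the state, without advancing time (a new reading comes with each control period).
- imaging.grab_frame(name): name is "side" or "top" or "wrist"; returns (picture, depth): 420x560x3 uint8, red, green, blue; 420x560 float32, m along the optical axis (not along the pixel's ray), 0 where there is no reading.
- imaging.calibration(name): a dict with "fov_y" (degrees; the focal length in pixels is half the picture's height over the tangent of half this angle, whatever the lens; pixels are square), "cx", "cy" (the principal point, pixels), "rvec" (rotation vector, rad) and "tvec" (3), from world to camera coordinates, as OpenCV has them; the wrist camera has in their place "tool_from_camera" (4x4, takes a point from camera to tool coordinates, whose origin is the TCP and whose axes are the flange's). Camera axes: x right, y down, z forward; pixel columns grow to the right and rows downward; lengths in m; the calibration is good to about 2 mm. A picture is of the moment at which its call begins: read the wrist's pose just before it. calibration takes no time and is no camera call.
- arm.finish_job(): hands the job in; it is judged then, once.
The state is a dict: "time": time; "joint_positions": joint angles; "qd": joint speeds; "joint_efforts": joint torques, N m; "eef_pos": TCP position; "eef_rot": TCP orientation; "contact_force": force on the tool from outside, world axes, zero at the start; "wrist_torque": the same for the moment, N m; "opening": finger opening in m; "gripper_force": force on a finger pad.
Only numpy, scipy, OpenCV 4.12 (cv2) and the standard library are available. Lean on these libraries where they do the work, as an engineer would, in place of code of your own. Each camera call takes 0.05 s, during which the arm holds its last target. There are 200 camera calls.

## Working session

There is one attempt and no reset: what is moved stays moved. The work goes in short steps, Python scripts to look and compute and a shell command to move; the robot and the scene stay as the last step left them, time stands still between calls to the robot, and variables do not carry over. Pictures are saved under pics/ and viewed, at most 10 in all, crops included, and the job is handed in when it is done.

```bash
mkdir -p pics; ls; cat > h.py <<'E'
import numpy as np, cv2
from station import telemetry, imaging, arm
def grab(n):
    s=telemetry.observe(); im,d=imaging.grab_frame(n); c=imaging.calibration(n)
    f=im.shape[0]/2/np.tan(np.radians(c['fov_y'])/2)
    if n=='wrist':
        T=np.eye(4);T[:3,:3]=np.array(s['eef_rot']);T[:3,3]=s['eef_pos'];M=T@np.array(c['tool_from_camera'])
    else:
        R=cv2.Rodrigues(np.array(c['rvec'],float))[0];M=np.eye(4);M[:3,:3]=R.T;M[:3,3]=-R.T@np.array(c['tvec'],float).ravel()
    v,u=np.mgrid[:im.shape[0],:im.shape[1]]
    P=np.stack([(u-c['cx'])/f*d,(v-c['cy'])/f*d,d],-1)@M[:3,:3].T+M[:3,3]
    P[d<=0]=np.nan
    return im,P
def save(n,im): cv2.imwrite('pics/'+n,cv2.cvtColor(im,cv2.COLOR_RGB2BGR))
E
python3 - <<'E'
from h import *
for n in('top','side'):
    im,P=grab(n);save(n+'0.png',im);np.savez('/tmp/'+n+'0',im=im,P=P);c=imaging.calibration(n);print({k:np.round(v,3).tolist() for k,v in c.items()})
s=telemetry.observe();print(s['time'],s['eef_pos'],s['eef_rot'],s['opening'])
E
```

```text
pics
{'fov_y': 57.386, 'cx': 276.889, 'cy': 208.51, 'rvec': [2.167, -2.128, 0.192], 'tvec': [-0.096, 0.561, 0.894]}
{'fov_y': 43.105, 'cx': 280.318, 'cy': 210.471, 'rvec': [2.305, -0.274, 0.123], 'tvec': [-0.537, 0.09, 1.128]}
0.1 [0.17210154 0.70384521 0.23049543] [[-9.71407559e-01  2.37418002e-01 -2.15150304e-04]
 [ 2.37418069e-01  9.71406574e-01 -1.38843803e-03]
 [-1.20641765e-04 -1.39981977e-03 -9.99999013e-01]] 0.08564496693506131
```

View pics/top0.png

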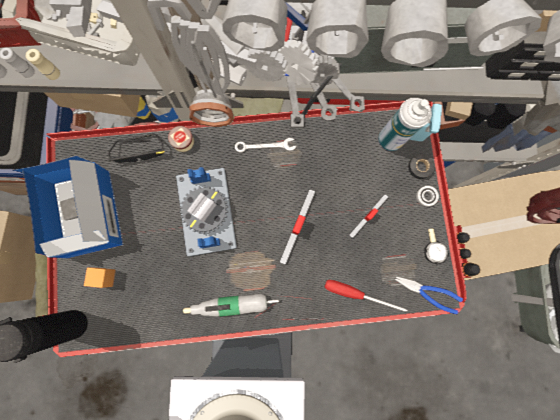

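View pics/side0.png

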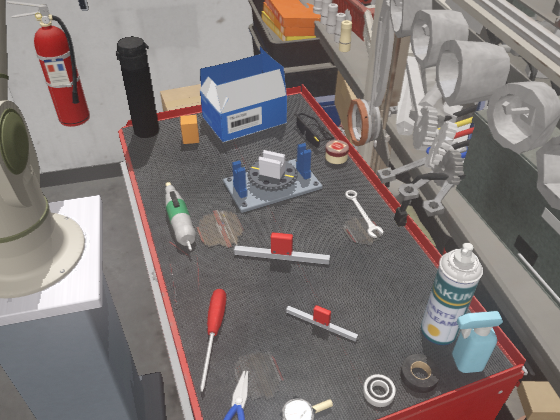

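Top view candidates: the large red-gripped bar at (298,226), the small one at (370,215), and the red screwdriver handle at (345,290). I choose the bar at (298,226), about twice as long as the small one. The fixture is at (206,211), with its posts at (197,175) and (207,241) and the hub slot turned out of line. Next I measure and check with a crop.

```bash
cat > m.py <<'E'
from h import *
for n in('top','side'):
    z=np.load(f'/tmp/{n}0.npz');im,P=z['im'].astype(int),z['P'];r,g,b=im[...,0],im[...,1],im[...,2]
    X,Y,Z=P[...,0],P[...,1],P[...,2]
    hsv=cv2.cvtColor(z['im'],cv2.COLOR_RGB2HSV)
    def comps(m,lab,mn=15):
        k,L,st,c=cv2.connectedComponentsWithStats(m.astype(np.uint8))
        for i in range(1,k):
            if st[i,4]<mn: continue
            q=P[L==i];q=q[~np.isnan(q[:,0])]
            if len(q)<5: continue
            mu=np.median(q,0);mid=(q[:,:2].min(0)+q[:,:2].max(0))/2
            (cc,wh,a)=cv2.minAreaRect((q[:,:2]*1000).astype(np.float32))
            print(n,lab,st[i,4],c[i].round(),'med',mu.round(4),'zr',np.nanpercentile(q[:,2],[5,95]).round(3),'rect',np.round(cc,1),np.round(wh,1),round(a,1))
    ws=(X>.3)&(X<1.1)&(abs(Y)<.6)
    red=((hsv[...,0]<8)|(hsv[...,0]>172))&(hsv[...,1]>150)&ws&(Z>.02)
    comps(red&(Z>.05)&(Z<.08),'redhigh');
    comps(ws&(Z>.006)&(Z<.03)&(r>130)&(abs(r-g)<25)&(abs(g-b)<25)&(Y<.25),'steel',40)
    comps(ws&(hsv[...,0]>100)&(hsv[...,0]<125)&(hsv[...,1]>140)&(Z>.08)&(Z<.1)&(Y<.36),'bluetop',8)
    comps(ws&(Z>.083)&(Z<.1)&(hsv[...,1]<80)&(Y<.36),'hubtop',10)
    comps(ws&(hsv[...,0]>18)&(hsv[...,0]<35)&(hsv[...,1]>110)&(Z>.03)&(Z<.06)&(Y<.36),'yellow',5)
    comps(ws&(Z>.008)&(Z<.018)&(X>.55)&(Y<.36)&(Y>.05),'plate',100)
E
python3 m.py
python3 - <<'E'
from h import *
z=np.load('/tmp/top0.npz')['im']
a=cv2.resize(z[160:270,160:260],(400,440),interpolation=2);b=cv2.resize(z[170:280,270:400],(400,338),interpolation=2)
b=cv2.copyMakeBorder(b,0,102,0,0,0);save('crop1.png',np.hstack([a,b]))
E
```

```text
top redhigh 116 [298. 224.] med [ 0.5226 -0.1366  0.0649] zr [0.062 0.068] rect [ 523.2 -137.3] [15.2 42.1] 68.8
top steel 719 [202. 184.] med [0.6275 0.0926 0.0113] zr [0.008 0.014] rect [618.5 106.4] [ 87.1 123.8] 10.7
top steel 236 [427. 196.] med [ 0.609  -0.4712  0.0134] zr [0.008 0.017] rect [ 609.1 -472.2] [50.2 52. ] 28.1
top steel 149 [306. 203.] med [ 0.5833 -0.1603  0.0154] zr [0.013 0.018] rect [ 584.  -161.1] [13.8 69.3] 68.0
top steel 65 [380. 202.] med [ 0.5922 -0.3507  0.0106] zr [0.008 0.013] rect [ 589.2 -349.3] [10. 49.] 48.5
top steel 953 [210. 238.] med [0.4916 0.0735 0.0112] zr [0.008 0.014] rect [505.9  85.3] [102.  123.7] 10.7
top steel 90 [357. 228.] med [ 0.5219 -0.2911  0.0098] zr [0.007 0.013] rect [ 522.3 -291. ] [ 9.8 56. ] 48.6
top steel 180 [288. 248.] med [ 0.4679 -0.1155  0.0151] zr [0.012 0.018] rect [ 467.6 -114.9] [13.9 78.2] 68.3
top steel 337 [436. 252.] med [ 0.4641 -0.4845  0.0218] zr [0.019 0.025] rect [ 464.5 -486.3] [53.4 47.9] 82.7
top steel 176 [409. 284.] med [ 0.3846 -0.4205  0.0086] zr [0.007 0.011] rect [ 385.6 -415.2] [65.4 22.9] 71.
[... 4859 characters left out ...]
[0.085 0.098] rect [ 774.8 -463.9] [30.9 54.1] 81.4
side yellow 8 [316. 138.] med [0.6983 0.21   0.0365] zr [0.034 0.038] rect [697.6 210.5] [ 3.1 21.9] 6.6
side yellow 10 [254. 168.] med [0.5177 0.1182 0.0432] zr [0.04  0.047] rect [518.3 120.2] [ 8.4 17.6] 48.4
side yellow 10 [289. 176.] med [0.5902 0.0699 0.0447] zr [0.043 0.046] rect [590.4  69.4] [ 4.8 18.9] 65.0
side yellow 76 [433. 330.] med [ 0.7325 -0.4034  0.0393] zr [0.03  0.049] rect [ 732.5 -403.1] [ 4.7 20.2] 33.2
side plate 100 [268. 125.] med [0.5988 0.3331 0.0125] zr [0.009 0.018] rect [602.9 334.5] [110.1  11.2] 15.1
side plate 451 [301. 181.] med [0.6249 0.0696 0.0137] zr [0.011 0.017] rect [609.4 110. ] [119.9 117.5] 90.0
```

View pics/crop1.png

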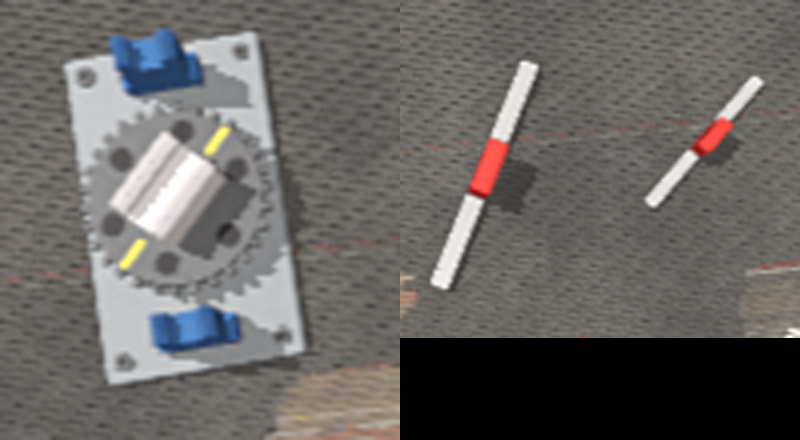

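The crop shows the large bar with its red grip at full-picture pixel (298,226). It measures 200 x 14 mm with its top at 66 mm, so it matches. The hub slot and yellow marks run about 45° off the post line. Before moving I check how high things stand along the route.

```bash
python3 - <<'E'
import numpy as np
for n in('top','side'):
    P=np.load(f'/tmp/{n}0.npz')['P'].reshape(-1,3);P=P[~np.isnan(P[:,0])]
    a=np.array([.172,.704]);b=np.array([.556,.0925]);L=np.linalg.norm(b-a);d=(b-a)/L
    t=(P[:,:2]-a)@d;s=(P[:,:2]-a)@np.array([-d[1],d[0]])
    for k in np.arange(-.1,L,.1):
        for w in((-.15,-.08),(-.08,.08),(.08,.15)):
            m=(t>k)&(t<=k+.1)&(s>w[0])&(s<w[1])
            if m.sum()>5: print(n,round(k,1),w,P[m,2].max().round(3),end='; ')
    print()
    m=(P[:,0]>.2)&(P[:,0]<.72)&(abs(P[:,1])<.28)&(P[:,2]>.1);print(m.sum(),P[m].max(0) if m.any() else '')
E
```

```text
top -0.1 (-0.15, -0.08) -0.92; top 0.2 (-0.15, -0.08) 0.254; top 0.2 (-0.08, 0.08) 0.022; top 0.2 (0.08, 0.15) -0.061; top 0.3 (-0.15, -0.08) 0.266; top 0.3 (-0.08, 0.08) 0.266; top 0.3 (0.08, 0.15) 0.157; top 0.4 (-0.15, -0.08) 0.004; top 0.4 (-0.08, 0.08) 0.159; top 0.4 (0.08, 0.15) 0.158; top 0.5 (-0.15, -0.08) 0.004; top 0.5 (-0.08, 0.08) 0.127; top 0.5 (0.08, 0.15) 0.156; top 0.6 (-0.15, -0.08) 0.087; top 0.6 (-0.08, 0.08) 0.092; top 0.6 (0.08, 0.15) 0.015; top 0.7 (-0.15, -0.08) 0.092; top 0.7 (-0.08, 0.08) 0.093; top 0.7 (0.08, 0.15) 0.091; 
0 
side -0.1 (-0.15, -0.08) -0.913; side -0.1 (-0.08, 0.08) -0.913; side 0.0 (-0.15, -0.08) -0.915; side 0.0 (-0.08, 0.08) 0.277; side 0.1 (-0.15, -0.08) -0.917; side 0.2 (-0.15, -0.08) 0.266; side 0.2 (-0.08, 0.08) 0.266; side 0.3 (-0.15, -0.08) 0.268; side 0.3 (-0.08, 0.08) 0.267; side 0.3 (0.08, 0.15) 0.159; side 0.4 (-0.15, -0.08) 0.006; side 0.4 (-0.08, 0.08) 0.161; side 0.4 (0.08, 0.15) 0.163; side 0.5 (-0.15, -0.08) 0.008; side 0.5 (-0.08, 0.08) 0.136; side 0.5 (0.08, 0.15) 0.159; side 0.6 (-0.15, -0.08) 0.094; side 0.6 (-0.08, 0.08) 0.094; side 0.6 (0.08, 0.15) 0.016; side 0.7 (-0.15, -0.08) 0.093; side 0.7 (-0.08, 0.08) 0.096; side 0.7 (0.08, 0.15) 0.094; 
0
```

```bash
python3 -m jog '[[[0,0,60],0,0],[[0,0,120],0,0],[[0,0,180],0,0],[[32,-50,180],0,0],[[64,-100,180],0,0],[[96,-150,180],0,0],[[128,-200,180],0,0],[[160,-250,180],0,0]]' 40
```

```text
time: 1.1
eef_pos: [0.333, 0.4523, 0.4111]
eef_rot: [[-0.971, 0.238, -0.0], [0.238, 0.971, -0.0], [-0.0, -0.0, -1.0]]
contact_force: [0.8, -0.2, 0.4]
opening: 0.085
gripper_force: 0.0
```

```bash
python3 -m jog '[[[32,-52,0],0,0],[[64,-104,0],0,0],[[96,-156,0],-5,0],[[128,-208,0],-10,0],[[160,-260,-40],-15,0],[[192,-310,-90],-20,0],[[223,-360,-140],-20,0],[[223,-360,-170],-20,0]]'
python3 - <<'E'
from h import *
im,P=grab('wrist');save('w1.png',im);np.savez('/tmp/w1',im=im,P=P)
E
```

```text
time: 2.1
eef_pos: [0.5564, 0.0927, 0.2419]
eef_rot: [[-0.831, 0.557, 0.003], [0.557, 0.831, -0.0], [-0.002, 0.001, -1.0]]
contact_force: [-0.5, 1.2, -0.3]
opening: 0.085
gripper_force: 0.0
```

View pics/w1.png

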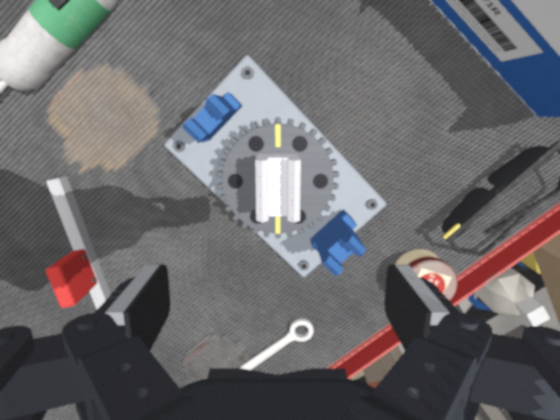

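The wrist picture shows the hub at (278,188), with the slot and yellow marks vertical, which is square to the finger line. The posts are at (212,117) and (338,243). Next I take exact positions from here.

```bash
cat > w.py <<'E'
from h import *
import sys
def measure(im,P):
    hsv=cv2.cvtColor(im,cv2.COLOR_RGB2HSV).astype(int);H,S=hsv[...,0],hsv[...,1];X,Y,Z=np.moveaxis(P,-1,0)
    ws=(np.hypot(X-.556,Y-.0925)<.12)
    out={}
    for lab,m in dict(blue=ws&(H>100)&(H<125)&(S>120)&(Z>.08)&(Z<.1),hub=(np.hypot(X-.556,Y-.0925)<.045)&(Z>.083)&(Z<.1)&(S<80),yel=ws&(H>18)&(H<35)&(S>110)&(Z>.035)&(Z<.05)).items():
        k,L,st,c=cv2.connectedComponentsWithStats(m.astype(np.uint8))
        for i in range(1,k):
            if st[i,4]<12: continue
            q=P[L==i];(cc,wh,a)=cv2.minAreaRect((q[:,:2]*1000).astype(np.float32))
            print(lab,st[i,4],c[i].round(),'med',np.median(q,0).round(4),'rect',np.round(cc,1),np.round(wh,1),round(a,1))
z=np.load(f'/tmp/{sys.argv[1]}.npz');measure(z['im'],z['P'])
E
python3 w.py w1
```

```text
blue 310 [217. 107.] med [0.4722 0.0941 0.0874] rect [471.9  93.5] [17.3 10.1] 11.5
blue 264 [195. 130.] med [0.4766 0.0686 0.0877] rect [476.9  67.6] [17.3  8.7] 10.8
blue 246 [354. 245.] med [0.6324 0.1246 0.0873] rect [633.8 124.3] [18.   9.6] 11.1
blue 220 [332. 264.] med [0.6377 0.099  0.0876] rect [639.   98.4] [18.2  8.7] 10.9
hub 742 [261. 190.] med [0.5471 0.0854 0.0875] rect [547.9  84.2] [10.1 52.1] 56.0
hub 727 [293. 190.] med [0.5621 0.1074 0.0876] rect [563.1 106.7] [ 9.9 52.3] 55.4
```

Hub centre is (555.5, 95.5), the notch line is at 10.8° and the slot at -34.3°. So I need a turn of about +45°, which ends at pi. I descend and grip first.

```bash
python3 -m jog '[[[-1,3,-50],0,0],[[-1,3,-100],0,0],[[-1,3,-150],0,0],[[-1,3,-180],0,0],[[-1,3,-190],0,0],[[-1,3,-192],0,0],[[-1,3,-192],0,120],[[-1,3,-192],0,170]]' 30
python3 -m jog '[[[0,0,0],0,200],[[0,0,0],0,200],[[0,0,0],0,200],[[0,0,0],0,200]]' 30
```

```text
time: 3.15
eef_pos: [0.5545, 0.098, 0.0516]
eef_rot: [[-0.832, 0.555, 0.002], [0.555, 0.832, 0.001], [-0.001, 0.001, -1.0]]
contact_force: [-0.1, 0.3, 0.4]
opening: 0.0514
gripper_force: 0.0
time: 3.65
eef_pos: [0.5528, 0.0961, 0.0514]
eef_rot: [[-0.831, 0.557, -0.001], [0.557, 0.831, -0.001], [0.0, -0.002, -1.0]]
contact_force: [-4.4, -5.3, 9.9]
opening: 0.0364
gripper_force: 32.8
```

```bash
python3 -m jog '[[[-1,-2,0],0,200],[[-1,-2,0],8,200],[[-1,-2,0],16,200],[[-1,-2,0],24,200],[[-1,-2,0],32,200],[[-1,-2,0],40,200],[[-1,-2,0],45,200],[[-1,-2,0],45,200]]' 30
```

```text
time: 4.65
eef_pos: [0.5522, 0.0933, 0.0514]
eef_rot: [[-0.981, -0.194, -0.001], [-0.194, 0.981, -0.002], [0.001, -0.002, -1.0]]
contact_force: [-3.3, -7.9, 9.8]
opening: 0.0365
gripper_force: 32.7
```

```bash
python3 -m jog '[[[0,0,0],0,100],[[0,0,0],0,0],[[0,0,0],0,0],[[0,0,0],0,0],[[0,0,50],0,0],[[0,0,100],0,0],[[0,0,150],0,0],[[0,0,190],0,0]]' 30
python3 -m jog '[[[0,0,0],0,0],[[0,0,0],0,0]]'
python3 - <<'E'
from h import *
im,P=grab('wrist');save('w2.png',im);np.savez('/tmp/w2',im=im,P=P)
im,P=grab('top');save('t2.png',im);np.savez('/tmp/t2',im=im,P=P)
E
python3 w.py w2; python3 w.py t2
```

```text
time: 5.65
eef_pos: [0.5529, 0.0959, 0.2426]
eef_rot: [[-0.981, -0.195, 0.001], [-0.195, 0.981, 0.0], [-0.001, 0.0, -1.0]]
contact_force: [0.0, 0.3, -0.0]
opening: 0.0854
gripper_force: 0.0
time: 5.9
eef_pos: [0.5524, 0.0958, 0.24]
eef_rot: [[-0.981, -0.196, -0.0], [-0.196, 0.981, -0.0], [0.0, -0.0, -1.0]]
contact_force: [-0.4, 0.4, -1.2]
opening: 0.0854
gripper_force: 0.0
blue 292 [257.  93.] med [0.4769 0.0671 0.0877] rect [476.7  66.7] [16.7  9.6] 10.6
blue 276 [291.  94.] med [0.472  0.0931 0.0876] rect [471.8  93.4] [15.8 10. ] 9.9
blue 206 [259. 285.] med [0.6373 0.0981 0.0876] rect [639.2  98.2] [18.2  8.2] 10.7
blue 217 [288. 285.] med [0.6322 0.124  0.0874] rect [634.1 124.4] [17.7  9.1] 11.9
hub 728 [258. 196.] med [0.5575 0.0823 0.0877] rect [558.4  82.2] [52.2  9.6] 10.7
hub 733 [290. 196.] med [0.5522 0.1086 0.0877] rect [553.2 108.9] [52.3 10. ] 11.1
yel 15 [274. 149.] med [0.5212 0.089  0.0414] rect [521.2  88.8] [3.9 2.6] 55.7
blue 24 [200. 170.] med [0.644  0.0971 0.088 ] rect [644.1  97.1] [ 7.2 15.1] 85.2
blue 35 [211. 241.] med [0.4773 0.0657 0.0868] rect [478.2  65.4] [16.   9.4] 1.1
blue 25 [200. 242.] med [0.4745 0.0907 0.0874] rect [474.3  91.3] [14.2  6.5] 3.6
hub 99 [205. 205.] med [0.5606 0.0819 0.0878] rect [561.4  82.1] [51.3 10.4] 11.3
hub 93 [194. 207.] med [0.5557 0.108  0.0875] rect [555.6 108.7] [51.5 10.1] 9.8
yel 17 [206. 226.] med [0.5164 0.0862 0.0414] rect [516.1  86.6] [20.7  4.3] 11.5
```

View pics/w2.png

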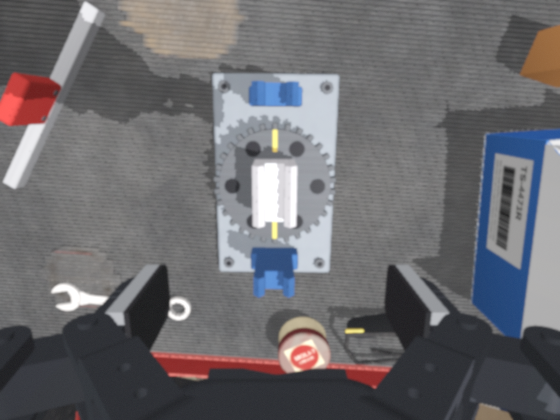

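The hub is now in line: slot at 10.9° against a post line of 10.8°. In the picture it sits at (274,193), with the posts at (275,94) and (274,270). Now to the bar.

```bash
python3 -m jog '[[[-6,-48,0],-7,0],[[-12,-96,0],-14,0],[[-18,-144,0],-21,0],[[-24,-192,0],-28,0],[[-31,-235,0],-33,0],[[-31,-235,0],-33,0],[[-31,-235,0],-33,0]]'
cat > b.py <<'E'
from h import *
im,P=grab('wrist');s=telemetry.observe()
hsv=cv2.cvtColor(im,cv2.COLOR_RGB2HSV).astype(int);X,Y,Z=np.moveaxis(P,-1,0);ws=np.hypot(X-.5215,Y+.139)<.13
for lab,m in dict(grip=ws&((hsv[...,0]<8)|(hsv[...,0]>172))&(hsv[...,1]>150)&(Z>.06)&(Z<.075),steel=ws&(Z>.01)&(Z<.022)&(hsv[...,1]<60)).items():
    k,L,st,c=cv2.connectedComponentsWithStats(m.astype(np.uint8))
    for i in range(1,k):
        if st[i,4]>60:
            q=P[L==i];cc,wh,a=cv2.minAreaRect((q[:,:2]*1000).astype(np.float32));print(lab,st[i,4],c[i].round(),np.median(q,0).round(4),np.round(cc,1),np.round(wh,1),round(a,1))
print(s['eef_pos'],np.degrees(np.arctan2(s['eef_rot'][1][1],s['eef_rot'][0][1])))
E
python3 b.py
```

```text
time: 6.88
eef_pos: [0.5217, -0.1385, 0.2395]
eef_rot: [[-0.929, 0.369, -0.002], [0.369, 0.929, 0.001], [0.002, -0.0, -1.0]]
contact_force: [-0.3, 1.3, -0.2]
opening: 0.0854
gripper_force: 0.0
grip 418 [274. 185.] [ 0.5184 -0.1378  0.0647] [ 520.  -136.9] [14.5 41. ] 68.5
steel 1196 [276. 116.] [ 0.4632 -0.1144  0.0151] [ 465.4 -115.3] [13.9 78.6] 68.6
steel 722 [276. 239.] [ 0.5832 -0.1621  0.015 ] [ 583.7 -162.4] [13.2 63.6] 68.4
[ 0.52186663 -0.13793807  0.23969325] 68.37666436297269
```

```bash
python3 -m jog '[[[-1,0,-50],0,0],[[-1,0,-100],0,0],[[-1,0,-150],0,0],[[-1,0,-190],0,0],[[-1,0,-206],0,0],[[-1,0,-208],0,100],[[-1,0,-208],0,180],[[-1,0,-208],0,255]]' 60
python3 -m jog '[[[0,0,0],0,255],[[0,0,0],0,255],[[0,0,0],0,255],[[0,0,0],0,255],[[0,0,0],0,255]]' 60
```

```text
time: 7.92
eef_pos: [0.5217, -0.1393, 0.0338]
eef_rot: [[-0.929, 0.37, 0.002], [0.37, 0.929, -0.0], [-0.002, 0.0, -1.0]]
contact_force: [-0.2, -0.6, 0.3]
opening: 0.0322
gripper_force: 0.0
time: 8.55
eef_pos: [0.5215, -0.1392, 0.0336]
eef_rot: [[-0.929, 0.37, 0.002], [0.37, 0.929, -0.0], [-0.002, 0.001, -1.0]]
contact_force: [-0.8, -0.2, 7.5]
opening: 0.0151
gripper_force: 58.6
```

```bash
python3 -m jog '[[[0,0,50],0,255],[[0,0,100],0,255],[[0,0,150],0,255],[[6,45,150],6,255],[[12,90,150],12,255],[[18,135,150],18,255],[[24,180,150],24,255],[[30,220,150],30,255]]' 60
python3 -m jog '[[[3,13,0],3,255],[[3,13,0],3,255],[[3,13,-20],3,255],[[3,13,-40],3,255],[[3,13,-50],3,255],[[3,13,-50],3,255],[[3,13,-50],3,255]]' 60
python3 - <<'E'
from h import *
im,P=grab('wrist');save('w3.png',im);np.savez('/tmp/w3',im=im,P=P);s=telemetry.observe();print(s['eef_pos'])
E
python3 w.py w3
```

```text
time: 9.55
eef_pos: [0.5507, 0.0825, 0.1829]
eef_rot: [[-0.989, -0.148, 0.0], [-0.148, 0.989, 0.0], [-0.001, 0.0, -1.0]]
contact_force: [0.2, -0.5, -1.3]
opening: 0.0151
gripper_force: 59.3
time: 10.42
eef_pos: [0.5542, 0.0934, 0.133]
eef_rot: [[-0.981, -0.194, 0.001], [-0.194, 0.981, 0.0], [-0.001, -0.0, -1.0]]
contact_force: [0.3, 0.4, -2.7]
opening: 0.0151
gripper_force: 59.4
[0.5542416  0.09355271 0.1331231 ]
blue 668 [250.  81.] med [0.4772 0.067  0.0879] rect [477.   66.6] [17.7  8.9] 12.5
blue 737 [305.  81.] med [0.4719 0.0933 0.0876] rect [471.7  93.6] [17.4  9.7] 12.1
blue 180 [301. 362.] med [0.6305 0.1254 0.0876] rect [631.1 124.8] [12.5  7.8] 8.2
blue 206 [253. 362.] med [0.6361 0.096  0.0878] rect [637.   97.6] [14.5  8.7] 10.4
hub 925 [251. 218.] med [0.5453 0.0799 0.0878] rect [549.2  80.7] [34.2  9.9] 11.1
hub 939 [303. 219.] med [0.5402 0.1072 0.0878] rect [543.7 107.4] [33.8  9.9] 12.0
```

View pics/w3.png

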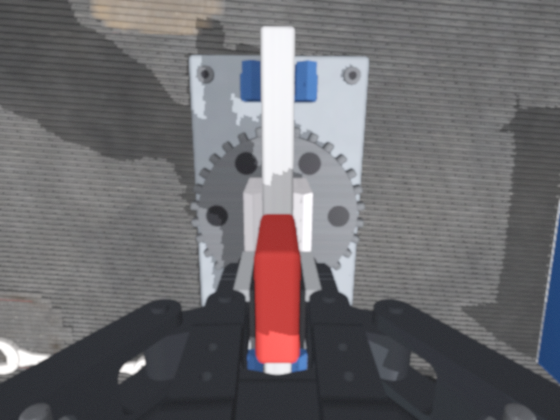

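The bar lies over the fixture, centred between the near post's horns at (250,81) and (305,81), with its own centreline at column 278, and over the hub teeth. Time to lower it.

```bash
python3 -m jog '[[[0,0,-5],0,255],[[0,0,-10],0,255],[[0,0,-14],0,255],[[0,0,-18],0,255],[[0,0,-21],0,255],[[0,0,-23],0,255],[[0,0,-24],0,255],[[0,0,-24],0,255]]' 60
```

```text
time: 11.48
eef_pos: [0.5539, 0.0938, 0.1084]
eef_rot: [[-0.981, -0.195, 0.0], [-0.195, 0.981, 0.0], [-0.0, 0.0, -1.0]]
contact_force: [0.7, -0.6, -1.7]
opening: 0.0149
gripper_force: 59.4
```

```bash
python3 -m jog '[[[0,0,-1],0,255],[[0,0,-2],0,255],[[0,0,-2],0,200],[[0,0,-2],0,100],[[0,0,-2],0,0],[[0,0,-2],0,0],[[0,0,-2],0,0]]' 60
python3 -m jog '[[[0,0,30],0,0],[[0,0,80],0,0],[[0,0,130],0,0],[[0,0,140],0,0],[[0,0,140],0,0],[[0,0,140],0,0]]'
python3 - <<'E'
from h import *
s=telemetry.observe();im,P=grab('wrist');save('w4.png',im)
hsv=cv2.cvtColor(im,cv2.COLOR_RGB2HSV).astype(int);X,Y,Z=np.moveaxis(P,-1,0);r=np.hypot(X-.555,Y-.0945)
c,a=np.array([.5555,.0955]),np.radians(10.8);ex=np.array([np.cos(a),np.sin(a)]);ey=np.array([-ex[1],ex[0]])
for lab,m in dict(grip=(r<.04)&(Z>.12)&(Z<.16),bar=(r<.12)&(abs((P[...,:2]-c)@ey)<.006)&(Z>.082)&(Z<.1)).items():
    q=P[m];u=(q[:,:2]-c)@ex;v=(q[:,:2]-c)@ey
    print(lab,m.sum(),'z',np.percentile(q[:,2],[5,50,95]).round(4),'x',u.min().round(4),u.max().round(4),'y',v.min().round(4),v.max().round(4),'tilt',np.polyfit(u,q[:,2],1).round(4))
im,P=grab('side');crop=cv2.resize(im[90:220,200:360],(640,520),interpolation=2);save('s4.png',np.vstack([crop]))
E
python3 - <<'E'
import cv2,numpy as np
a=cv2.imread('pics/w4.png');b=cv2.imread('pics/s4.png')
b=cv2.resize(b,(240,195));cv2.imwrite('pics/f4.png',np.hstack([a,cv2.copyMakeBorder(b,0,225,0,0,0)]))
E
```

```text
time: 12.35
eef_pos: [0.5539, 0.0938, 0.1064]
eef_rot: [[-0.981, -0.195, -0.0], [-0.195, 0.981, -0.0], [0.0, -0.0, -1.0]]
contact_force: [-0.5, 0.3, 0.5]
opening: 0.0853
gripper_force: 0.0
time: 13.1
eef_pos: [0.5531, 0.0936, 0.245]
eef_rot: [[-0.981, -0.195, -0.002], [-0.195, 0.981, -0.001], [0.002, -0.0, -1.0]]
contact_force: [0.5, 0.0, 0.0]
opening: 0.0854
gripper_force: 0.0
grip 1371 z [0.1333 0.1388 0.1401] x -0.0237 0.0197 y -0.0075 0.0085 tilt [0.0771 0.1384]
bar 2329 z [0.0879 0.0891 0.0902] x -0.101 0.0989 y -0.006 0.006 tilt [0.0003 0.0891]
```

View pics/f4.png

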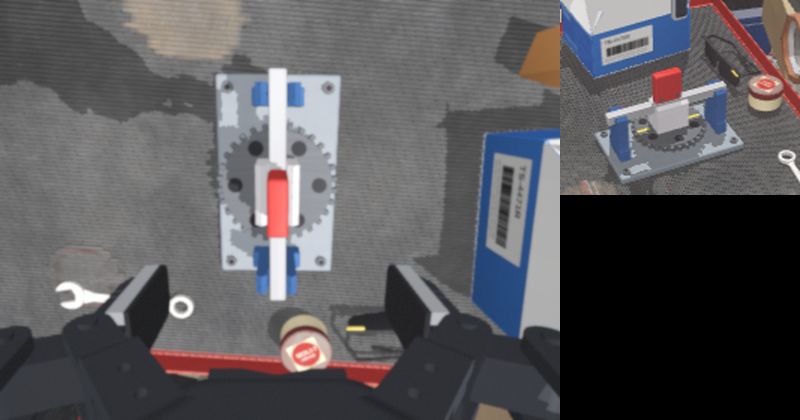

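The picture shows the bar in both notches and through the hub slot, with its grip at (278,205). Its top measures 89–90 mm, where 74 + 16 = 90 is fully home. It is level, centred to 1 mm, and the gripper is clear of everything.

```bash
python3 -c "
from station import arm
print(arm.finish_job())"
```

```text
the job is handed in; nothing more can be done
None
```

The job is handed in: the hub slot is in line with the notches, the larger bar is seated fully home and centred to about 1 mm, the gripper is clear, and the arm never went near the wrench, screwdriver or grease tin; the judge returned no verdict.

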